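# File a sample board in a lever arch file

### The job

File the punched plywood sample board: lift the lever of the open lever arch file until its arches stand wide open, thread the board over both posts and seat it flat on the steel bed, then press the lever all the way down until it snaps home and the arches are shut. The lever sits higher or lower from file to file, so feel for it and work it gently: do not bend it or force the board onto the posts, and leave the other things on the table where they are.

Things in the scene. Friction and masses are not known exactly. Their poses are not given: they have to be found in the camera images.
- file: Lever arch file lying open, fixed. Origin: on the table, midway between the posts. y: along the row of posts to the lever's side; x: from the posts to the arches' feet; z up (yaw 0: as the world). Covers 4 mm thick: back panel x -110..110, y -120..170 mm; spine and front cover flat beyond it to x = 314 mm. Its mechanism is steel
- bed (a point): middle of the top of the steel bed, 18 mm over the table: a block 40 (x) x 130 (y) mm on the back panel. The two posts stand on it: round, 6 mm in diameter, at y = -40 and +40 mm
- arch_hinge (a point): middle of the hinge (along y) of the two arches, x = 52, z = 9 mm in the file: 6 mm bars at y = -40 and +40 mm that shut on the posts' tips (highest point z = 64 mm). They swing to +x as the lever rises, by 0.9 of its angle; wide open (1.0 rad) their ends stand at about x = 67, z = 80 mm
- pivot_nominal (a point): where the lever's pivot (axis along file y) should be: x = 45, y = 105, z = 36 mm in the file. x and y hold; the true height lies anywhere from 24 to 48 mm and is not measured. Pivot and roller share this error, so find it by touching the roller. The pivot's cheeks rise 15 mm above it
- roller_nominal (a point): where the centre of the black roller at the lever's end should be when shut (x = -30, y = 105, z = 36 mm in the file, 24 to 48 in truth, same height as the pivot): 12 mm in diameter, 24 mm long along y, on an 8 mm bar 75 mm from the pivot. Its ends can be pinched along y from above; 30 mm of room on each side, free below down to z = 4 mm
- post_right (a point): top of the round tip of the post at y = -40 mm of the file, 56 mm over the table
- post_left (a point): top of the round tip of the post at y = +40 mm of the file (nearer the lever)
- lever (a joint): angle of the lever (rad): 0 shut and level, pointing to file -x; 1.1 fully open (roller up and swung to +x). Over-centre spring: lifting takes about 3 N at the roller up to 0.05 rad, then it springs open (damped); pressing it shut takes up to about 8 N along its arc, until below 0.05 rad (4 mm above home at the roller) it snaps to 0
- lever_flex (a joint): how far the lever's springy end, which carries the roller, has bent across the lever (m; + the way it opens): 0 unloaded, 1 mm per 30 N. It is strained beyond 0.7 mm (21 N) either way; shut, the lever rests on a rigid stop, so pressing on below home soon strains it
- lever_pull (a joint): the same along the lever (m; + away from the pivot): 1 mm per 30 N, strained beyond 1 mm (30 N) either way, as when it is led on an arc about the wrong pivot height, or when the steep open lever is pressed straight down on top of its roller: push it over from its +x side, along its arc, and press down once it lies low
- board: plywood sample board, 52 (x) x 124 (y) x 6 (z) mm, 60 g, origin at the centre of its underside; 10 mm holes through it at y = -40 and +40 mm, same either way round. It overhangs a narrow rest: grip it across its 52 mm width at the middle. It goes lengthwise along the posts, underside on the bed; the fingers then pass between the posts and beside the bed
- board_hole0 (a point): centre of the top mouth of the board's hole at y = -40 mm
- board_hole1 (a point): centre of the top mouth of the board's hole at y = +40 mm
- rest: wooden rest under the board, fixed, 34 (x) x 110 (y) x 16 (z) mm, origin at the centre of its underside
- mug_a: white mug, 84 mm wide, 85 mm high; not to be moved. Origin: centre of its underside
- mug_b: white mug, 80 mm wide, 80 mm high; not to be moved. Origin: centre of its underside
- jar: closed glass jar, 60 mm wide, 75 mm high; not to be moved. Origin: centre of its underside
- paint_box: open steel paint tin, 100 x 190 x 22 mm; not to be moved. Origin: centre of its underside
- eraser: grey eraser, 22 x 50 x 13 mm, lying on the file's spine; not to be moved. Origin: centre of its underside
- brush: paint brush lying on the table on the robot's side; not to be moved. Origin: centre of its underside
- bark: block of bark, 50 x 75 x 30 mm; not to be moved. Origin: centre of its underside
There are look-alikes about, which are no part of the job. Of the things like the board, leave any that is black or purple; of the rest the larger one is meant.

How it is judged:
By the outcome, as a careful person would: the job done as asked, in the order asked, and still so for the second after the job is handed in, with the robot touching nothing.
It also fails if it takes over 72 s, if anything falls off the work surface, if the arm or the gripper's body presses on something with over 40 N, if the wrist force passes 120 N, or if a joint passes its speed limit or range.

### The arm

A 7-joint arm with a two-finger parallel gripper is mounted at the origin on the work surface. World frame = base frame: x ahead of the robot, y to its left, z up, the work surface at z = 0. Lengths are in mm, angles in degrees, forces in N, time in s.
With the tool pointing down it reaches from about 350 to 900 mm from the base axis. Payload 19.9 kg.
Tool frame: the origin (TCP) lies at the very end of the fingers, on their centre line; the grasp point (between the pads) lies 19 mm behind it; z points along the fingers, y is the line along which they close (so a half turn about z gives the same grasp; the last joint's range is limited). The gripper opens to 94 mm and grips with 3 to 60 N. Pads are 16 mm wide; open, the fingers measure 119 mm over their backs; the gripper's body (75 mm by 177 mm) begins 78 mm behind the grasp point.
Start: joints at [69.414, 23.915, -0.59, 92.452, 0.269, 63.638, -3.037], TCP at [195.291, -593.683, 205.425] pointing down, gripper open.
Joint ranges: [-161.28, 161.28], [-22.2, 115.67], [-73.04, 71.86], [3.21, 147.25], [-68.34, 248.33], [10.77, 114.83], [-161.83, 161.83]. Speed limits (degrees/s): [108.29, 108.29, 136.94, 136.94, 172.46, 172.46, 172.46].

### API

Orientations are given as [roll, pitch, yaw] about the fixed x, y, z axes, in that order (R = Rz(yaw) Ry(pitch) Rx(roll)).
In Python, from station import robot, jaws, eyes, ticket, sensors gives the robot as it stands. Calls block until the motion is done:
- robot.reach(position, orientation): joint-space move of the TCP to a pose.
- robot.movel(position, attitude=None, feed=150): straight line of the TCP; attitude=None keeps the orientation; feed is the mean speed in mm/s.
- robot.movej(angles): joint-space move.
- jaws.grip(opening, squeeze=None): opening from 0.0 (shut) to 1.0 (fully open); squeeze is the grip in N (None keeps the last); returns when the fingers have stopped.
- robot.hold(seconds).
- robot.inverse_kinematics(position, orientation): joint angles nearest the present ones, or None.
- eyes.snapshot(name): name is "scene" or "top" or "wrist"; returns (picture, depth): 400x640x3 uint8, red, green, blue; 400x640 float32, mm along the optical axis (not along the pixel's ray), 0 where there is no reading.
- eyes.get_calibration(name): a dict with "intrinsics" (3x3 intrinsics, pixels), "dist_coeffs" ([k1, k2, p1, p2, k3] as OpenCV has them; the pictures are not rectified), "world_to_cam" (4x4, takes a point from world to camera coordinates). Camera axes: x right, y down, z forward; pixel columns grow to the right and rows downward; lengths in mm; the calibration is good to about 2 mm. A picture is of the moment at which its call begins: read the wrist's pose just before it. get_calibration takes no time and is no camera call; for the wrist camera it gives the pose at the moment of the call.
A pose or a line that the arm cannot do raises robot.Unreachable and nothing moves.
- ticket.finish_job(): hands the job in; it is judged then, once.
Readings, each from a call of its own:
- sensors.current_t(): time.
- sensors.current_q(): joint angles.
- sensors.current_qvel(): joint speeds.
- sensors.current_joint_torque(): joint torques, N m.
- sensors.current_eef_pos(): TCP position.
- sensors.current_ee_rot(): TCP orientation.
- sensors.current_wrist_force(): force on the tool from outside, world axes, zero at the start.
- sensors.current_moment(): the same for the moment, N m.
- sensors.current_grip_width(): opening from 0.0 (shut) to 1.0 (fully open).
- sensors.current_finger_force(): force on a finger pad.
Only numpy, scipy, OpenCV 4.12 (cv2) and the standard library are available. Lean on these libraries where they do the work, as an engineer would, in place of code of your own. Each camera call takes 0.05 s, during which the arm holds its last target. There are 200 camera calls.

## Working session

There is one attempt and no reset: what is moved stays moved. The work goes in short steps, each a Python script; the robot and the scene stay as the last script left them, time stands still between calls to the robot, and variables do not carry over. Pictures are saved under pics/ and viewed, at most 10 in all, crops included, and the job is handed in when it is done.

```bash
ls; mkdir -p pics
cat > h.py <<'E'
import numpy as np, cv2
from station import robot, jaws, eyes, ticket, sensors
def snap(n,f=None):
    c=eyes.get_calibration(n); im,d=eyes.snapshot(n)
    if f: cv2.imwrite('pics/'+f,im[:,:,::-1])
    np.savez('pics/%s.npz'%(f or n),im=im,d=d,**{k:np.array(v) for k,v in c.items()})
    return im,d,c
def ray(c,uv):
    K=np.array(c['intrinsics'],float);T=np.array(c['world_to_cam'],float)
    p=cv2.undistortPoints(np.array(uv,float).reshape(-1,1,2),K,np.array(c['dist_coeffs'],float))[:,0]
    D=np.c_[p,np.ones(len(p))]@T[:3,:3]   # R^T d
    return -T[:3,:3].T@T[:3,3],D
def onplane(c,uv,z):
    o,D=ray(c,uv); return o+D*((z-o[2])/D[:,2])[:,None]
def withdepth(c,uv,d):
    o,D=ray(c,uv); return o+D*np.array([d[int(round(v)),int(round(u))] for u,v in uv])[:,None]
E
python3 - <<'E'
from h import *
for n in ('scene','top'):
    im,d,c=snap(n,n+'0.png'); T=np.array(c['world_to_cam']);print(n,(-T[:3,:3].T@T[:3,3]).round(),T[2,:3].round(2))
print(sensors.current_t(),sensors.current_ee_rot(),sensors.current_wrist_force())
E
```

```text
pics
scene [1190. -193.  997.] [-0.53  0.16 -0.84]
top [ 2.910e+02 -1.000e+00  1.549e+03] [ 0.21 -0.02 -0.98]
0.1 [-1.79937651e+02  2.83427769e-03  1.82077707e+01] [-0.56409839  0.93816342 -0.4572766 ]
```

View pics/scene0.png

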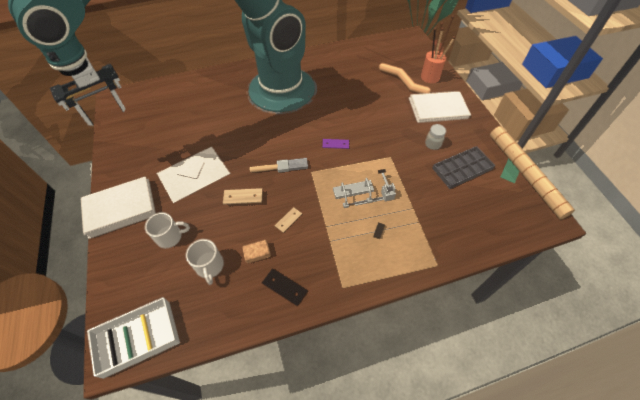

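View pics/top0.png

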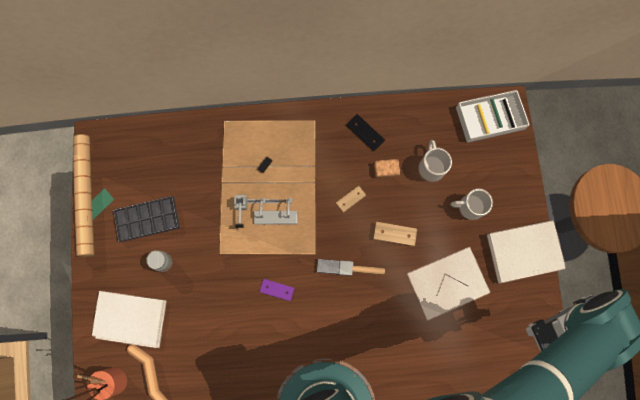

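The top view shows the file (corners about 222,121 to 316,254), with the mechanism around (262,212). The larger plywood board lies on its rest at (395,233) and the smaller look-alike at (350,198). Next I measure both roughly and find the wrist camera's offset.

Run:
```python
from h import *
f=np.load('pics/top0.png.npz'); im=f['im'];d=f['d'];hsv=cv2.cvtColor(im,cv2.COLOR_RGB2HSV)
print(hsv[140,250],hsv[233,385],hsv[100,100],hsv[270,340])
m=cv2.inRange(hsv,(8,60,140),(22,200,255))
cs,_=cv2.findContours(m,cv2.RETR_EXTERNAL,cv2.CHAIN_APPROX_NONE)
for c in cs:
    if cv2.contourArea(c)<150: continue
    x,y,w,h=cv2.boundingRect(c)
    if y>300 or x<150: continue
    z=4 if w>80 else 22
    P=onplane(f,c[:,0].astype(float),z)[:,:2]
    r=cv2.minAreaRect(P.astype(np.float32)); print((x,y,w,h),r, cv2.boxPoints(r).round().tolist())
print(withdepth(f,[(395,237),(388,232),(350,199),(250,140)],d))
T=np.array(eyes.get_calibration('wrist')['world_to_cam']);print('wristcam',(-T[:3,:3].T@T[:3,3]),T[:3,:3].round(2),eyes.get_calibration('wrist')['intrinsics'])
```

```text
[ 15 129 182] [ 16 109 222] [ 16  76 137] [ 20  26 194]
(352, 266, 33, 8) ((391.15985107421875, -157.41329956054688), (95.35142517089844, 17.623104095458984), 80.5767822265625) [[375.0, -203.0], [392.0, -206.0], [408.0, -112.0], [390.0, -109.0]]
(374, 222, 43, 24) ((491.3377380371094, -249.42340087890625), (125.16322326660156, 53.404205322265625), 75.20039367675781) [[450.0, -303.0], [501.0, -317.0], [533.0, -196.0], [482.0, -182.0]]
(336, 186, 30, 26) ((608.66552734375, -127.07502746582031), (37.675270080566406, 88.69857788085938), 32.464664459228516) [[569.0, -100.0], [617.0, -175.0], [648.0, -154.0], [601.0, -80.0]]
(574, 164, 66, 53) ((569.6390380859375, -951.8927001953125), (247.88339233398438, 166.3364715576172), 87.73046875) [[482.0, -1072.0], [648.0, -1079.0], [658.0, -831.0], [491.0, -825.0]]
(375, 159, 25, 17) ((696.55126953125, -248.32333374023438), (50.26980972290039, 72.95442962646484), 0.7187261581420898) [[671.0, -212.0], [672.0, -285.0], [722.0, -284.0], [721.0, -212.0]]
(219, 120, 97, 135) ((675.9761352539062, 121.70710754394531), (291.01177978515625, 424.9469909667969), 85.244873046875) [[452.0, -6.0], [876.0, -41.0], [900.0, 249.0], [476.0, 284.0]]
(326, 58, 105, 35) ((1019.8204956054688, -256.6126403808594), (334.7025451660156, 116.04981994628906), 89.87112426757812) [[961.0, -424.0], [1077.0, -424.0], [1078.0, -89.0], [962.0, -89.0]]
[[ 480.87927927 -248.29537486   17.9031807 ]
 [ 497.23016726 -228.41674284   21.59903975]
 [ 610.94535594 -126.24757406    3.35678373]
 [ 823.26940242  167.51473651   12.01352889]]
wristcam [ 271.51114059 -567.2661818   384.80482041] [[ 0.31 -0.95 -0.  ]
 [-0.91 -0.3   0.27]
 [-0.26 -0.09 -0.96]] [[337.93464653   0.         318.01691218]
 [  0.         337.93464653 201.82843532]
 [  0.           0.           1.        ]]
```

```bash
cat >> h.py <<'E'
from scipy.spatial.transform import Rotation as Ro
YAW=-4.76; O=np.array([572.3,105.25,0])
def Rf(): return Ro.from_euler('z',YAW,degrees=True).as_matrix()
def W(x,y,z): return (O+Rf()@np.array([x,y,z],float)).tolist()
def F(P): return (np.atleast_2d(P)-O)@Rf()
def st(): 
    print('t%.1f'%sensors.current_t(),'tcp file',F(sensors.current_eef_pos()).round(1),'F',np.round(sensors.current_wrist_force(),1),'grip',round(sensors.current_grip_width(),3))
E
python3 - <<'E'
from h import *
robot.reach(W(10,50,190),[180,0,YAW])
im,d,c=snap('wrist','w1.png'); st()
cv2.imwrite('pics/w1c.png',cv2.resize(im[:,:,::-1],(800,500)))
E
```

```text
t3.1 tcp file [[ 10.3  49.3 189.9]] F [-0.2 -0.9 -0.1] grip 1.003
```

View pics/w1.png

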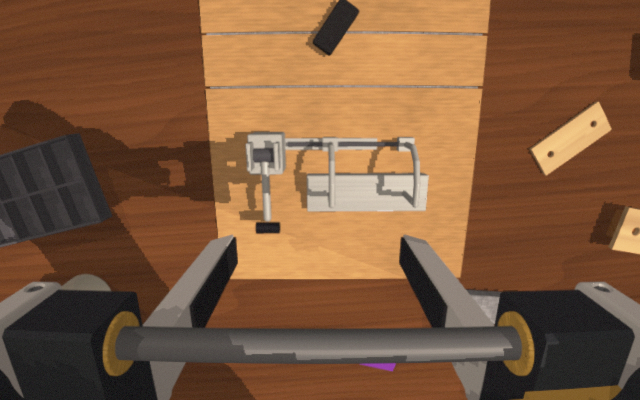

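The wrist view shows the roller at (268,228), the pivot cheeks at (266,153), the bed at about (307–427, 174–212) and the arches near columns 332 and 415. I check these against the file frame.

Run:
```python
from h import *
f=np.load('pics/w1.png.npz'); im=f['im'];d=f['d'];hsv=cv2.cvtColor(im,cv2.COLOR_RGB2HSV)
m=cv2.inRange(hsv,(0,0,0),(180,255,60)); m[:215]=0;m[240:]=0;m[:,:250]=0;m[:,290:]=0
n,l,s,cc=cv2.connectedComponentsWithStats(m); i=1+s[1:,4].argmax();print('roller px',s[i],cc[i])
r=cc[i]; print('depth pt',F(withdepth(f,[r],d)).round(1))
for z in (24,36,48): print(z,F(onplane(f,[r,(s[i][0],r[1]),(s[i][0]+s[i][2],r[1])],z+3)).round(1).tolist())
# bed: grey low saturation
mb=((d>0)&(hsv[...,1]<50)&(hsv[...,2]>110)).astype(np.uint8);mb[:168]=0;mb[222:]=0;mb[:,:300]=0;mb[:,435:]=0
c=max(cv2.findContours(mb,0,1)[0],key=cv2.contourArea); P=F(onplane(f,c[:,0].astype(float),18))[:,:2]
print('bed hull',P.min(0),P.max(0),cv2.minAreaRect(P.astype(np.float32)))
# panel edges at rows/cols
wood=cv2.inRange(hsv,(8,60,130),(22,200,255))
for v in (100,120,240,250):
    u=np.where(wood[v,150:520])[0]+150; print(v,F(onplane(f,[(u.min(),v),(u.max(),v)],4))[:,:2].round(1).tolist())
vv=np.where(wood[230:300,330])[0]+230; print(F(onplane(f,[(330,vv.max())],4)).round(1), F(onplane(f,[(300,87)],4)).round(1))
```

```text
roller px [257 223  22  10 214] [267.40654206 227.37383178]
depth pt [[-28.3 101.7  47.2]]
24 [[-35.8, 104.9, 27.0], [-35.8, 116.2, 27.0], [-35.8, 92.4, 27.0]]
36 [[-31.3, 103.0, 39.0], [-31.4, 113.9, 39.0], [-31.3, 90.9, 39.0]]
48 [[-26.9, 101.1, 51.0], [-26.9, 111.6, 51.0], [-26.9, 89.5, 51.0]]
bed hull [-19.00935914 -67.05082962] [27.52646861 62.2076501 ] ((4.184539794921875, -2.399383544921875), (46.49290466308594, 129.26828002929688), 0.10270018875598907)
100 [[97.4, 167.7], [98.3, -122.2]]
120 [[76.8, 167.2], [77.5, -122.4]]
240 [[-60.5, 246.5], [-60.6, -123.1]]
250 [[-73.4, 250.8], [-73.4, -122.3]]
[[-124.3   35.6    4. ]] [[109.7  68.9   4. ]]
```

Run:
```python
from h import *
f=np.load('pics/scene0.png.npz'); im=f['im'];hsv=cv2.cvtColor(im,cv2.COLOR_RGB2HSV)
m=cv2.inRange(hsv,(8,60,140),(22,200,255));m=cv2.morphologyEx(m,cv2.MORPH_CLOSE,np.ones((5,5)))
n,l,s,cc=cv2.connectedComponentsWithStats(m); i=l[260,400];print(s[i])
c=cv2.findContours((l==i).astype(np.uint8),0,1)[0][0]
r=cv2.minAreaRect(onplane(f,c[:,0].astype(float),4)[:,:2].astype(np.float32));print('scene file',r,F([*r[0],4]))
jaws.grip(0.0,20)
robot.movel(W(-30,104,75),[180,0,YAW],feed=150)
robot.movel(W(-30,104,56),feed=60); robot.hold(.2)
f0=np.array(sensors.current_wrist_force()); st()
z=56
while z>29:
    z-=.5; robot.movel(W(-30,104,z),feed=30)
    g=sensors.current_wrist_force()[2]-f0[2]
    if g>2.5: break
robot.hold(.1); st(); print(z,g)
robot.movel(W(-30,104,z+12),feed=80); st()
```

```text
[ 311  157  127  131 9859]
scene file ((675.573974609375, 118.39977264404297), (292.72564697265625, 425.7401428222656), 85.57127380371094) [[101.82658997  21.67431493   4.        ]]
t6.2 tcp file [[-29.9 104.1  56.2]] F [-0.5  0.2 -0.3] grip 0.002
t11.1 tcp file [[-30.  104.1  46.6]] F [-0.9  0.3  4.9] grip 0.003
46.5 5.5264806213572015
t11.4 tcp file [[-29.7 104.1  59.1]] F [ 1.   0.3 -0.5] grip 0.005
```

Touch puts the roller top at z≈46.8, so the pivot height is about 40.8. The scene and wrist views both put the file about 2–3 mm lower in y than the top view did, so I shift the frame, then pinch, lift and release.

```bash
cat >> h.py <<'E'
YAW=-4.65; O=O+Rf()@np.array([0,-2.4,0]); PZ=40.8
E
python3 - <<'E'
from h import *
jaws.grip(0.5,10)
robot.movel(W(-30,105,PZ-10),[180,0,YAW],feed=80); robot.hold(.1); st()
jaws.grip(0.0,10); robot.hold(.1); st(); print(sensors.current_finger_force())
for dz in (1.5,3,4.5,6,7.5):
    robot.movel(W(-30+dz*dz/150,105,PZ-10+dz),feed=30); print(dz,np.round(sensors.current_wrist_force(),1))
st(); jaws.grip(0.5,10); robot.hold(.5); st()
robot.movel(W(-48,105,PZ+10),feed=80)
robot.movel(W(-48,105,190),feed=200)
im,d,c=snap('wrist','w2.png'); st()
E
```

```text
t12.8 tcp file [[-29.9 105.2  31. ]] F [-0.3 -0.6  0.1] grip 0.5
t13.4 tcp file [[-29.9 104.4  30.8]] F [-0.4 -5.3  2.3] grip 0.256
10.000205710530281
1.5 [-0.4 -4.8 -3.1]
3 [-0.4 -5.9 -2.2]
4.5 [-1.1 -6.5 -1.1]
6 [-0.8 -5.8 -0.4]
7.5 [-1.3 -5.7  0.6]
t14.7 tcp file [[-29.7 104.5  38.3]] F [-1.3 -5.7  0.6] grip 0.255
t15.8 tcp file [[-29.6 105.   38.3]] F [ 0.2  0.  -0.3] grip 0.498
t17.1 tcp file [[-48.5 104.6 188.6]] F [-0.5 -0.7  0.4] grip 0.498
```

View pics/w2.png

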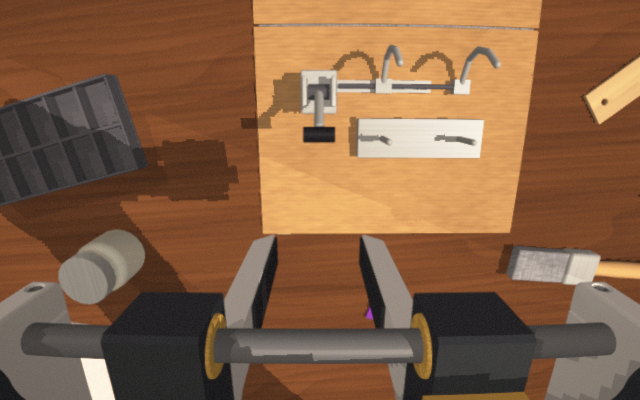

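The lever and arches stand open: roller at (319,134), arch tips at (399,64) and (496,65), bed clear at (358–484, 119–158) with both posts on it. Next I measure the bed from this view and take a close look at the board.

Run:
```python
from h import *
f=np.load('pics/w2.png.npz'); im=f['im'];d=f['d'];hsv=cv2.cvtColor(im,cv2.COLOR_RGB2HSV)
mb=((hsv[...,1]<50)&(hsv[...,2]>110)).astype(np.uint8);mb[:108]=0;mb[170:]=0;mb[:,:345]=0;mb[:,495:]=0
c=max(cv2.findContours(mb,0,1)[0],key=cv2.contourArea); P=F(onplane(f,c[:,0].astype(float),18))[:,:2]
print('bed',cv2.minAreaRect(P.astype(np.float32)),P.min(0),P.max(0))
YB=-14.8
# look at board, camera at board +y/-y: tool yaw so that tool y along board x
for y in (YB+90,YB-90): print(y,robot.inverse_kinematics([491,-249,150],[180,0,y]))
for y in (YAW+90,YAW-90): print(y,robot.inverse_kinematics(W(0,0,60),[180,0,y]))
```

```text
bed ((0.1407947540283203, 0.473236083984375), (39.15654754638672, 130.3514862060547), 0.4414346218109131) [-19.3672845  -64.71800324] [20.0546896  65.71197896]
75.2 [ 69.37126373  32.29330537 -60.27216882 104.87192202  31.77423466
  61.77002938 -17.71871033]
-104.8 [  -0.91597552   22.06114422   30.57593366  107.14426952  -13.59104877
   54.39466687 -159.00016757]
85.35 [ 29.378404    44.62959719 -59.50268319 103.89772341  45.00630901
  58.86710001 -53.00522632]
-94.65 [ -56.28305266   47.07434295   61.85982997  106.71831862  -49.42568983
   58.21972945 -157.48423824]
```

Run:
```python
from h import *
robot.reach([491,-251,140],[180,0,75.2]); robot.hold(.1)
im,d,c=snap('wrist','w3.png'); st()
hsv=cv2.cvtColor(im,cv2.COLOR_RGB2HSV); print(hsv[200,320])
```

```text
t19.1 tcp file [[ -51.9 -358.6  140.1]] F [-0.4  0.3  0.5] grip 0.501
[ 23  92 253]
```

View pics/w3.png

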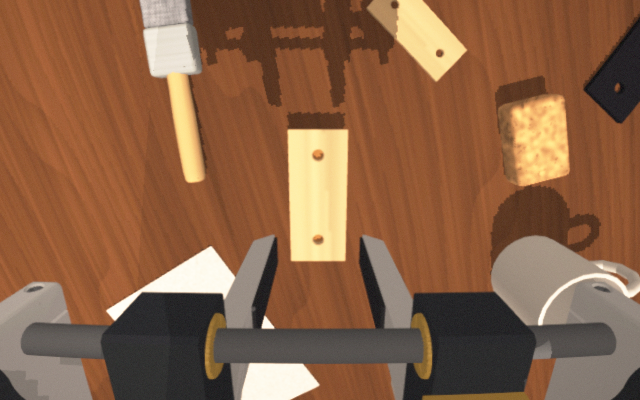

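The board is square to the fingers, spanning (289–348, 129–261), with holes at (318,155) and (318,239). Now I compute its pose, grasp it and lift.

```bash
cat > b.py <<'E'
from h import *
f=np.load('pics/w3.png.npz'); im=f['im'];hsv=cv2.cvtColor(im,cv2.COLOR_RGB2HSV)
m=cv2.inRange(hsv,(10,40,150),(35,190,255)); n,l,s,cc=cv2.connectedComponentsWithStats(m);i=l[200,320];print(s[i])
cs,_=cv2.findContours((l==i).astype(np.uint8),cv2.RETR_CCOMP,cv2.CHAIN_APPROX_NONE)
big=max(cs,key=cv2.contourArea)
r=cv2.minAreaRect(onplane(f,big[:,0].astype(float),22)[:,:2].astype(np.float32)); print(r)
H=[]
for q in cs:
    if 15<cv2.contourArea(q)<400: H.append(onplane(f,[cv2.minEnclosingCircle(q)[0]],22)[0])
H=np.array(H);print(H,H.mean(0),np.linalg.norm(H[0]-H[-1]),np.degrees(np.arctan2(*(H[0]-H[-1])[1::-1])))
E
python3 b.py
```

```text
[  263    67   131   257 10821]
((497.38037109375, -264.7674560546875), (97.39718627929688, 232.90907287597656), 1.3569787740707397)
[[ 482.23187879 -289.67454798   22.        ]
 [ 523.99323981 -278.95508398   22.        ]
 [ 517.64798066 -265.24129903   22.        ]
 [ 520.38136197 -255.62195127   22.        ]] [ 511.06361531 -272.37322057   22.        ] 51.13670315097855 -138.24759161410168
```

```bash
sed -i 's/^m=cv2.inRange(hsv,(10,40,150),(35,190,255));/m=cv2.inRange(hsv,(15,40,190),(40,150,255));m[:115]=0;m[268:]=0;m[:,:275]=0;m[:,358:]=0;/' b.py; python3 b.py
```

```text
[ 288  129   60  132 7452]
((491.1824951171875, -250.460205078125), (124.1274185180664, 52.79963684082031), 75.34064483642578)
[[ 481.02402338 -289.35766865   22.        ]
 [ 501.21409    -211.88755907   22.        ]] [ 491.11905669 -250.62261386   22.        ] 80.05783327968005 -104.60735132924934
```

Run:
```python
from h import *
A=[180,0,75.36]
jaws.grip(.72,25)
robot.movel([491.15,-250.5,40],A,feed=150); robot.movel([491.15,-250.5,5],feed=60); robot.hold(.1); st()
jaws.grip(0,25); robot.hold(.1); st()
robot.movel([491.15,-250.5,60],feed=100); robot.movel([491.15,-250.5,150],feed=200)
robot.movel(W(0,-80,150),[180,0,YAW+90],feed=200); robot.hold(.2)
snap('wrist','w4.png'); st(); print(sensors.current_eef_pos(),sensors.current_ee_rot())
```

```text
t21.3 tcp file [[ -51.8 -358.8    5.3]] F [ 0.2  0.  -0.1] grip 0.714
t21.8 tcp file [[ -52.  -358.9    5.2]] F [-1.7 -0.3  4.1] grip 0.551
t24.9 tcp file [[  0.  -80.5 150. ]] F [-0.4  0.3 -0.9] grip 0.55
[565.60058762  22.60357028 150.00718801] [1.79998967e+02 5.82511785e-03 8.52988797e+01]
```

View pics/w4.png

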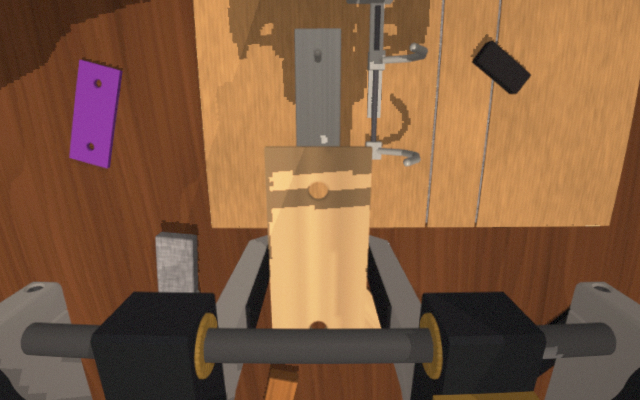

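The held board shows its near hole at (318,190) and its far hole at (318,328). Both post tips are visible beyond it, at about (317,54) and (324,138). I zoom numerically.

Run:
```python
from h import *
f=np.load('pics/w4.png.npz'); im=f['im'];d=f['d']
print(F(withdepth(f,[(300,220),(340,250)],d)).round(1))
a=cv2.resize(im[35:80,290:350],None,fx=6,fy=6,interpolation=cv2.INTER_CUBIC);b=cv2.resize(im[120:165,290:350],None,fx=6,fy=6,interpolation=cv2.INTER_CUBIC);c=cv2.resize(im[170:215,290:350],None,fx=6,fy=6,interpolation=cv2.INTER_CUBIC);e=cv2.resize(im[300:345,290:350],None,fx=6,fy=6,interpolation=cv2.INTER_CUBIC)
cv2.imwrite('pics/w4z.png',np.vstack([np.hstack([a,b]),np.hstack([c,e])])[:,:,::-1])
hsv=cv2.cvtColor(im,cv2.COLOR_RGB2HSV)
# bed edges
for v in (80,100,115):
    row=np.where((hsv[v,280:360,1]<60))[0]+280; print(v,F(onplane(f,[(row.min()-.5,v),(row.max()+.5,v)],18))[:,:2].round(2).tolist())
```

```text
[[ -8.7 -55.8 166.5]
 [ 12.  -72.  167.6]]
80 [[-19.3, 22.62], [19.29, 22.61]]
100 [[-19.56, 5.61], [19.54, 5.6]]
115 [[-18.87, -7.42], [19.74, -7.43]]
```

View pics/w4z.png

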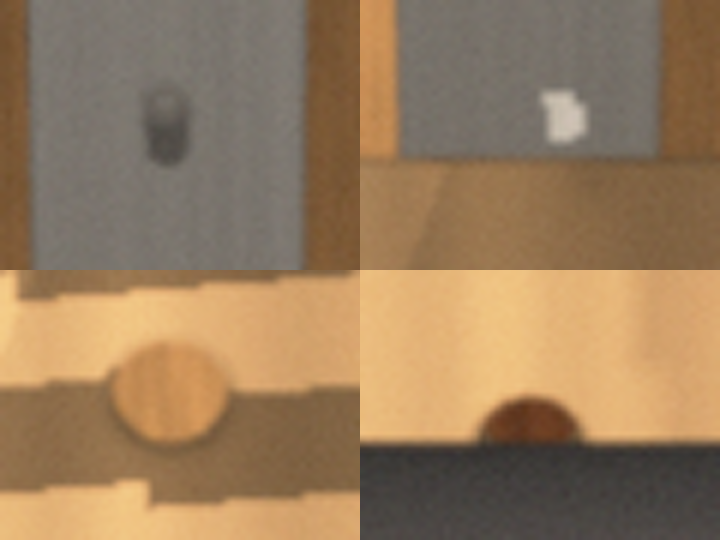

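Run:
```python
from h import *
f=np.load('pics/w4.png.npz')
t=F([565.60058762,22.60357028,150])[0]
print('tcp',t)
P=F(onplane(f,[(317.6,51.9)],53))[0];B=F(onplane(f,[(318,59)],18))[0]
for z in (166,167,168):
  h=F(onplane(f,[(318.1,189.9),(318.1,321.2)],z));print(z,(h-t).round(2).tolist(),'spacing-5',h[0,1]-h[1,1])
print('post',P,B)
```

```text
tcp [ 2.26811846e-02 -8.05175130e+01  1.50000000e+02]
166 [[0.56, 40.41, 16.0], [0.55, -36.01, 16.0]] spacing-5 76.42136003186212
167 [[0.56, 40.66, 17.0], [0.55, -35.3, 17.0]] spacing-5 75.95505169642226
168 [[0.56, 40.9, 18.0], [0.55, -34.59, 18.0]] spacing-5 75.48874336098234
post [ 0.16028435 40.74227904 53.        ] [ 0.44068164 40.03015819 18.        ]
```

Run:
```python
from h import *
A=[180,0,YAW+90]
robot.movel(W(-.1,0,100),A,feed=120)
robot.movel(W(-.1,0,55),feed=100); robot.hold(.3); st()
e=F(sensors.current_eef_pos())[0]; cx,cy=-.1-(e[0]+.1),0-e[1]
f0=np.array(sensors.current_wrist_force()); z=55; stop=False
while z>8 and not stop:
    z=max(z-3,8); robot.movel(W(cx,cy,z),feed=40)
    g=np.array(sensors.current_wrist_force())-f0; print(z,g.round(1))
    stop=np.abs(g).max()>5
st()
```

```text
t26.7 tcp file [[ 0.1 -0.  55.3]] F [ 0.  -0.5 -0.8] grip 0.548
52 [ 0.6  0.5 -0.4]
49 [0.  0.4 0.6]
46 [0.5 1.  0.5]
43 [0.2 0.7 0.2]
40 [-1.   0.8  0.9]
37 [-0.2  0.8  1.2]
34 [ 0.2  0.5 -0.3]
31 [-0.3  0.1 -0.1]
28 [-0.2 -0.   0. ]
25 [0.3 0.5 0.3]
22 [ 0.5  0.5 -0.3]
19 [-0.1  0.4 -0. ]
16 [0.1 0.5 0.3]
13 [-0.2  1.5  0.1]
10 [ 0.3  0.5 -0.5]
8 [-0.5  0.3  0.4]
t30.7 tcp file [[-0.4  0.   7.9]] F [-0.5 -0.3 -0.5] grip 0.546
```

Run:
```python
from h import *
f0=np.array(sensors.current_wrist_force()); z=8
while z>6:
    z-=.3; robot.movel(W(-.3,0,z),feed=30)
    g=np.array(sensors.current_wrist_force())-f0
    if g[2]>3: break
print(z,g.round(1)); jaws.grip(.66,25); robot.hold(.1); st()
robot.movel(W(-.3,0,60),feed=120); robot.movel(W(-.3,0,140),feed=200)
im,d,c=snap('wrist','w5.png'); st()
# IK for lever closing
for th,ti in ((1.1,45),(.9,45),(.6,35),(.3,20),(.05,10)):
    R=Ro.from_euler('z',YAW,degrees=True)*Ro.from_euler('y',ti,degrees=True)*Ro.from_euler('x',180,degrees=True)
    n=-R.as_matrix()[:,2]; p=W(45-75*np.cos(th),104.7,PZ+75*np.sin(th))+n*6
    print(th,ti,(Rf().T@n).round(2),robot.inverse_kinematics(p.tolist(),R.as_euler('xyz',degrees=True).tolist()))
```

```text
6.800000000000001 [-2.1 -0.5  7.7]
t32.2 tcp file [[-0.3  0.   6.8]] F [ 0.5 -0.7 -0.1] grip 0.659
t33.4 tcp file [[ -0.7  -0.4 139.2]] F [ 0.2  0.3 -0.2] grip 0.665
1.1 45 [0.71 0.   0.71] [  -1.42129558   61.47292209  -29.86324282   56.37571199    4.63458103
  106.97436464 -121.53449419]
0.9 45 [0.71 0.   0.71] [  -0.927919     60.70454187  -30.16374045   59.38549306    4.59343491
  104.85751838 -121.77263239]
0.6 35 [0.57 0.   0.82] [   1.66436155   54.13548714  -33.05712176   71.38492902    8.86268677
   91.44379446 -123.65040423]
0.3 20 [0.34 0.   0.94] [   4.19301993   45.84718832  -36.07953039   86.12461474   15.43676013
   73.00240842 -128.2773846 ]
0.05 10 [0.17 0.   0.98] [   4.36007305   41.27543748  -36.48757372   95.32720574   20.7683512
   60.29980589 -133.21708178]
```

View pics/w5.png

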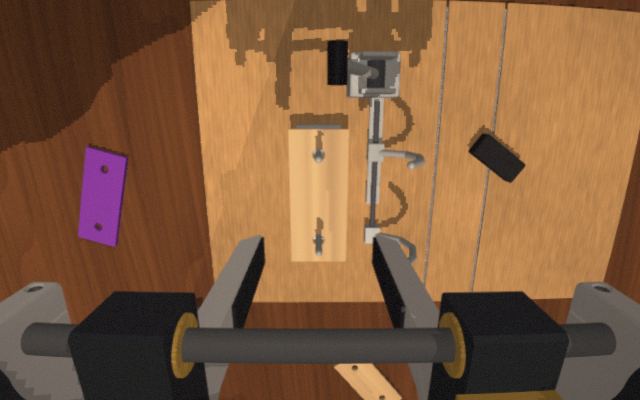

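The board is flat on the bed, with both posts through it at (318,157) and (318,242). The lever is still open, roller at (338,62). Now I push the lever over with closed, tilted fingers along its arc.

```bash
cat > c.py <<'E'
from h import *
YR=104.7
def pose(th,ti,off=0):
    R=Ro.from_euler('z',YAW,degrees=True)*Ro.from_euler('y',ti,degrees=True)*Ro.from_euler('x',180,degrees=True)
    n=-R.as_matrix()[:,2]
    return (W(45-75*np.cos(th),YR,PZ+75*np.sin(th))+n*(6+off)).tolist(),R.as_euler('xyz',degrees=True).tolist(),n
tilt=lambda th: float(np.clip(8+th*45,8,45))
E
python3 - <<'E'
from c import *
robot.movel(W(0,0,190),feed=200); jaws.grip(0,20)
p,a,n=pose(1.1,45,60); robot.reach([p[0],p[1],230],a); robot.movel(p,a,feed=150)
p,a,n=pose(1.1,45,8); robot.movel(p,a,feed=80); robot.hold(.2); st()
f0=np.array(sensors.current_wrist_force()); off=8
while off>-6:
    off-=1; p,a,n=pose(1.1,45,off); robot.movel(p,a,feed=40)
    g=np.array(sensors.current_wrist_force())-f0
    if g@n>2: break
print('contact off',off,g.round(1)); ok=off>-6
th=1.1
while ok and th>.12:
    th=max(th-.05,.12); p,a,n=pose(th,tilt(th)); robot.movel(p,a,feed=60)
    g=np.array(sensors.current_wrist_force())-f0; l=Rf().T@g
    t=np.array([np.sin(th),0,np.cos(th)]); r=np.array([-np.cos(th),0,np.sin(th)])
    print('%.2f arc %.1f along %.1f y %.1f'%(th,l@t,l@r,l[1]))
    if l@t>16 or abs(l@r)>18: print('stop');break
st(); np.save('f0.npy',f0)
E
```

```text
Traceback (most recent call last):
station.Unreachable: the arm cannot take that pose within its joint ranges
```

Run:
```python
from c import *
st()
for ti in (45,40,35,30):
    for off in (60,30,8): p,a,n=pose(1.1,ti,off); print(ti,off,robot.inverse_kinematics(p,a) is not None, F(p).round())
    print('hi',robot.inverse_kinematics([p[0]+30,p[1],190],a) is not None)
```

```text
t34.9 tcp file [[ -0.   0. 190.]] F [0.2 0.3 0.9] grip 0.002
45 60 False [[ 58. 105. 154.]]
45 30 True [[ 36. 105. 133.]]
45 8 True [[ 21. 105. 118.]]
hi False
40 60 True [[ 53. 105. 158.]]
40 30 True [[ 34. 105. 135.]]
40 8 True [[ 20. 105. 118.]]
hi True
35 60 True [[ 49. 105. 162.]]
35 30 True [[ 32. 105. 137.]]
35 8 True [[ 19. 105. 119.]]
hi True
30 60 True [[ 44. 105. 165.]]
30 30 True [[ 29. 105. 139.]]
30 8 True [[ 18. 105. 120.]]
hi True
```

Use 38° at the start; only 14° more misaligned with the tangent than ideal.

```bash
sed -i 's/8,45))/8,38))/' c.py
python3 - <<'E'
from c import *
p,a,n=pose(1.1,38,60); robot.reach([p[0],p[1],190],a); robot.movel(p,a,feed=150)
p,a,n=pose(1.1,38,8); robot.movel(p,a,feed=80); robot.hold(.2); st()
f0=np.array(sensors.current_wrist_force()); off=8
while off>-6:
    off-=1; p,a,n=pose(1.1,38,off); robot.movel(p,a,feed=40)
    g=np.array(sensors.current_wrist_force())-f0
    if g@n>2: break
print('contact off',off,g.round(1)); ok=off>-6
th=1.1
while ok and th>.12:
    th=max(th-.05,.12); p,a,n=pose(th,tilt(th)); robot.movel(p,a,feed=60)
    g=np.array(sensors.current_wrist_force())-f0; l=Rf().T@g
    t=np.array([np.sin(th),0,np.cos(th)]); r=np.array([-np.cos(th),0,np.sin(th)])
    print('%.2f arc %.1f along %.1f y %.1f'%(th,l@t,l@r,l[1]))
    if l@t>16 or abs(l@r)>18: print('stop');break
st(); np.save('f0.npy',f0)
E
```

```text
t37.5 tcp file [[ 19.9 104.8 118.9]] F [-0.4  0.2 -0.2] grip 0.005
contact off 0 [ 1.4 -0.   1.9]
1.05 arc 5.4 along 3.2 y -0.1
1.00 arc 6.0 along 4.2 y -0.3
0.95 arc 6.3 along 3.8 y -1.1
0.90 arc 6.1 along 5.6 y -0.3
0.85 arc 6.6 along 5.8 y -1.3
0.80 arc 7.0 along 5.4 y -0.7
0.75 arc 7.2 along 5.2 y -1.1
0.70 arc 7.3 along 5.0 y -1.0
0.65 arc 7.3 along 3.2 y -0.4
0.60 arc 6.9 along -1.5 y 0.8
0.55 arc 7.8 along -2.0 y 1.1
0.50 arc 7.3 along -1.7 y 1.3
0.45 arc 8.3 along -2.4 y 1.9
0.40 arc 6.8 along -2.0 y 0.6
0.35 arc 7.1 along -1.6 y 0.7
0.30 arc 5.9 along -1.9 y 1.8
0.25 arc 5.4 along -2.2 y 1.6
0.20 arc 3.8 along -1.2 y 1.5
0.15 arc 3.0 along 0.6 y 1.1
0.12 arc 3.0 along -0.7 y 0.6
t44.5 tcp file [[-28.2 104.5  55.6]] F [0.8 0.7 2.7] grip 0.004
```

Run:
```python
from c import *
f0=np.load('f0.npy'); th=.12
while th>-.012:
    th-=.007; p,a,n=pose(th,tilt(max(th,0))); robot.movel(p,a,feed=40)
    g=np.array(sensors.current_wrist_force())-f0; print('%.3f'%th,g.round(1))
    if th<.03 and g[2]>5: break
    if g[2]>12: break
robot.hold(.2); st()
p,a,n=pose(.4,15); robot.movel(p,a,feed=80); p[2]=190; robot.movel(p,[180,0,YAW],feed=200)
snap('wrist','w6.png'); st()
```

```text
0.113 [ 0.5 -0.3  2. ]
0.106 [ 0.8 -0.2  1. ]
0.099 [-0.  -0.4 -0.1]
0.092 [ 0.4 -0.8  0.3]
0.085 [ 0.5 -0.8  0.1]
0.078 [0.1 0.2 0.4]
0.071 [ 0.1 -0.2 -0. ]
0.064 [-0.4 -0.2 -0.1]
0.057 [ 0.7  0.1 -0.2]
0.050 [ 0.4 -0.3  0. ]
0.043 [-0.2 -1.  -0.6]
0.036 [ 1.1 -0.4 -0.6]
0.029 [ 0.3 -0.2  0.4]
0.022 [-0.3  0.5  0.7]
0.015 [0.2 0.7 0.6]
0.008 [ 1.1 -0.5 -0. ]
0.001 [ 0.  -0.5  1.4]
-0.006 [ 0.7 -0.4  5.3]
t49.2 tcp file [[-29.  104.8  46.5]] F [ 1.1 -0.3  4.9] grip 0.002
t50.5 tcp file [[-22.8 104.  188.4]] F [-0.   0.5 -0.2] grip 0.003
```

View pics/w6.png

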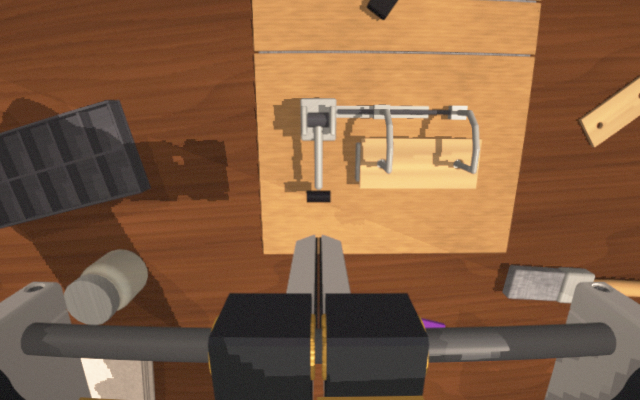

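The lever is down (roller at 318,196) and touched home at the earlier height of z≈46.5. The arches are shut over the posts, at (389,170) and (475,170), with the board flat on the bed.

Run:
```python
from h import *
print(ticket.finish_job())
```

```text
the job is handed in; nothing more can be done
None
```

The job is handed in at about 51 s: the board is threaded over both posts and seated on the bed, the lever is pressed home and the arches are shut; I saw no sign that anything else was moved, and no verdict was returned.

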